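Put the dried scraper away in the leaning rack

ROBOT

A 6-joint arm with a two-finger parallel gripper is mounted at the origin on the work surface. World frame = base frame: x ahead of the robot, y to its left, z up, the work surface at z = 0. Lengths are in m, angles in rad, forces in N, time in s.
With the tool pointing down it reaches from about 0.35 to 0.975 m from the base axis. Payload 4.9 kg.
Tool frame: the origin (TCP) lies at the very end of the fingers, on their centre line; the grasp point (between the pads) lies ctrl.hold_point_z behind it (ctrl.hold_point_z is the distance from the TCP to the grasp point, in m); z points along the fingers, y is the line along which they close (so a half turn about z gives the same grasp; the last joint's range is limited). The gripper opens to 85 mm and grips with 20 to 120 N. Pads are 22 mm wide; open, the fingers measure 114 mm over their backs; the gripper's body (76 mm by 85 mm) begins 54 mm behind the grasp point. The pads swing forward as they close: fully open they stand 13 mm farther back than shut.
Start: joints at [-1.448, 0.053, 1.613, -0, 1.476, -0.119], TCP at [0.15, -0.607, 0.199] pointing down, gripper open.
Joint ranges: [-3.01, 3.01], [-1.01, 2.22], [0.06, 2.58], [-1.02, 4.17], [0.09, 2.62], [-3.14, 3.14]. Speed limits (rad/s): [2.57, 2.57, 3.14, 3.14, 3.14, 3.14].

INTERFACE

Orientations are given as a rotation vector (axis times angle).
In Python, from station import ctrl gives the robot as it stands. The module is installed in compiled form; this text tells all that it offers.
- The arm moves only by the tool jog_arm, never from a script. Its argument "deltas" is a list of rows, each a list of 3 entries, a list of its own where there are three numbers: the closure, from -1 (fully open) to 1 (shut), then the shift along the world's x, y, z scaled (see below), then the turn, a rotation vector about the world's x, y, z scaled (see below). A call has 1 to 12 rows; each row is the pose to reach, as a shift and turn from the pose commanded when the call began, turning the shorter way round; what a row does not reach only later rows make up. The controller multiplies each number of a shift by 0.4 m and each number of a turn by 180 degrees. A row lasts 1/12 s, in which the tool goes at most 41.7 mm and 7.16 degrees, less where a joint would pass 70% of its speed; a pose out of reach is approached as far as the arm can. A call with a number of a shift or a turn outside -1 to 1 is refused whole. A call with a gripper value outside its range is refused whole. The fingers move at their own pace and stop on an object; "squeeze" is the grip in N (left out, the last holds). Time passes only in rows, so rows that repeat a pose let the fingers close. It gives the time, the measured TCP pose, the force, the opening and the grip force at its end, in the units of the state.
- ctrl.get_obs(): the state, without advancing time (a new reading comes with each control period).
- ctrl.get_image(name): name is "scene" or "top" or "wrist"; returns the picture (384x512x3 uint8, red, green, blue); there is no depth.
- ctrl.get_calibration(name): a dict with "K" (3x3 intrinsics, pixels), "extrinsics" (4x4, takes a point from world to camera coordinates). Camera axes: x right, y down, z forward; pixel columns grow to the right and rows downward; lengths in m; the calibration is good to about 2 mm. A picture is of the moment at which its call begins: read the wrist's pose just before it. get_calibration takes no time and is no camera call; for the wrist camera it gives the pose at the moment of the call.
- ctrl.finish_job(): hands the job in; it is judged then, once.
The state is a dict: "t": time; "q": joint angles; "dq": joint speeds; "effort": joint torques, N m; "tool_pos": TCP position; "tool_rot": TCP orientation; "contact_force": force on the tool from outside, world axes, zero at the start; "wrist_torque": the same for the moment, N m; "opening": finger opening in m; "grip_force": force on a finger pad.
Only numpy, scipy, OpenCV 4.12 (cv2) and the standard library are available. Lean on these libraries where they do the work, as an engineer would, in place of code of your own. Each camera call takes 0.05 s, during which the arm holds its last target. There are 200 camera calls.

TASK

Take the flat-handled scraper out of the drying stand and slide it, blade first, into the long middle slot of the leaning block in the aluminium tray until it is fully home, keeping hold of it until it sits on the slot's bottom; then let go and leave it there. The block is never quite where you expect from side to side, so find its slot by touch or eye. Leave the round-handled scraper in the stand and everything else where it is.

Things in the scene. Friction and masses are not known exactly. Their poses are not given: they have to be found in the camera images.
- scraper: Loose scraper with a FLAT handle: steel blade 40 (x) x 3 (y) x 100 mm, rounded tip edge; grey handle 24 (x) x 12 (y) mm, from 95 to 170 mm along z; about 90 g. Origin: middle of the blade's tip edge; z runs from the tip to the handle. It starts upright, tip down, in one of the stand's two slots.
- scraper_grip (a point): Point on the flat handle's axis, 135 mm from the blade tip, 35 mm below the handle's end: a good place to grip across the 12 mm thickness (scraper y).
- lifter: Loose scraper with a ROUND handle, to be left alone: same blade (40 x 3 x 100 mm), grey handle 12 mm in diameter from 95 to 180 mm. Origin: middle of the tip edge, z up the handle. It stands in the stand's other slot; which slot holds which varies.
- stand: Fixed drying stand, white plastic block 170 (x) x 60 (y) x 55 mm high, origin under its centre. Two upright slots, each 44 (x) x 5 (y) mm, 45 mm deep (floor 10 mm above the bench), centred at x = -50 and +50 mm, y = 0.
- rack: Fixed aluminium tray 140 (x) x 190 (y) mm, floor 12 mm thick, side rims 22 mm high and 7 thick at y = +-91.5 mm; origin under its centre. A white slotted block stands in it, fixed and rigid, 84 mm wide in y with plane side faces square to y. Its middle lies up to 14 mm either side of mid-tray in y; this shift is NOT reported: find it by touching a side face, or by sight.
- rack_mouth (a point): Mouth centre of the block's long middle slot if the block stood mid-tray (tray x -32.7, z 92.7 mm); the true one is shifted along tray y only. Slot: 44 mm long (in the tray's x-z plane) x 5 wide (y) x 60 deep, 2 mm chamfer; outward axis (-0.454, 0, 0.891) in the tray frame, 27 degrees from vertical. Short slots (24 x 5), 26 mm to each side in y, do not fit.
- rack_floor (a point): Centre of the long slot's floor if the block stood mid-tray (tray x -5.4, z 39.2 mm), 60 mm in from the mouth; true one shifted as the mouth. The scraper's origin comes here when fully home. Along the slots the block measures 72 mm, across them (in the x-z plane) 70 mm, the slot in the middle.
- tube: Bystander: loose 29 mm clear plastic tube with a blue cap, 115 mm high, standing; origin under its centre.
- reagent: Bystander: loose 72 mm glass bottle with blue cap, 150 mm high; origin under its centre.
- tipbox: Bystander: loose grey tip box with clear lid, 77 x 77 x 57 mm high; origin under its centre.
- dish: Bystander: loose clear closed dish, 90 mm diameter, 16 mm high; origin under its centre.
Mind the look-alikes: they are no part of the job. There is more than one size of the rack; the one meant has the size given above. Leave any blue look-alike of the scraper alone.

How it is judged:
By the outcome, as a careful person would: the job done as asked, in the order asked, and still so for the second after the job is handed in, with the robot touching nothing.
It also fails if it takes over 50 s, if anything falls off the work surface, if the arm or the gripper's body presses on something with over 40 N, if the wrist force passes 120 N, or if a joint passes its speed limit or range.

## Working session

There is one attempt and no reset: what is moved stays moved. The work goes in short steps, Python scripts to look and compute and a tool call to move; the robot and the scene stay as the last step left them, time stands still between calls to the robot, and variables do not carry over. Pictures are saved under pics/ and viewed, at most 10 in all, crops included, and the job is handed in when it is done.

Besides the shell and the picture viewer there is one more tool, called after "Emit:" by a JSON object that holds its "fn" and its "kwargs". jog_arm: Moves the arm, as the interface text tells. Its arguments: {"type":"object","properties":{"deltas":{"type":"array","items":{"type":"array"}},"squeeze":{"type":"number"}},"required":["deltas"]}

```bash
mkdir -p pics; python3 - <<'E'
from station import ctrl
import cv2,numpy as np
o=ctrl.get_obs();print(o['t'],o['tool_pos'],o['tool_rot'],o['opening'],ctrl.hold_point_z)
for n in('scene','top'):
    im=ctrl.get_image(n);np.save(f'pics/{n}.npy',im);cv2.imwrite(f'pics/{n}.png',cv2.resize(im[:,:,::-1],(800,600),interpolation=cv2.INTER_CUBIC))
    c=ctrl.get_calibration(n);print(np.round(c['K'],1).tolist(),np.round(c['extrinsics'],4).tolist())
E
```

```text
0.0 [ 0.14957846 -0.60613624  0.19755191] [-3.11663428e+00 -3.78626063e-01 -3.61749209e-06] 0.08544684196787708 0.0187
[[370.8, 0.0, 251.1], [0.0, 370.8, 184.7], [0.0, 0.0, 1.0]] [[0.4459, 0.895, 0.0107, -0.3025], [0.6498, -0.3155, -0.6916, -0.2501], [-0.6156, 0.3154, -0.7222, 1.2729], [0.0, 0.0, 0.0, 1.0]]
[[446.0, 0.0, 257.8], [0.0, 446.0, 195.3], [0.0, 0.0, 1.0]] [[-0.0042, -1.0, -0.0036, 0.0817], [-0.9874, 0.0047, -0.1584, 0.5563], [0.1584, 0.0029, -0.9874, 1.112], [0.0, 0.0, 0.0, 1.0]]
```

View pics/scene.png

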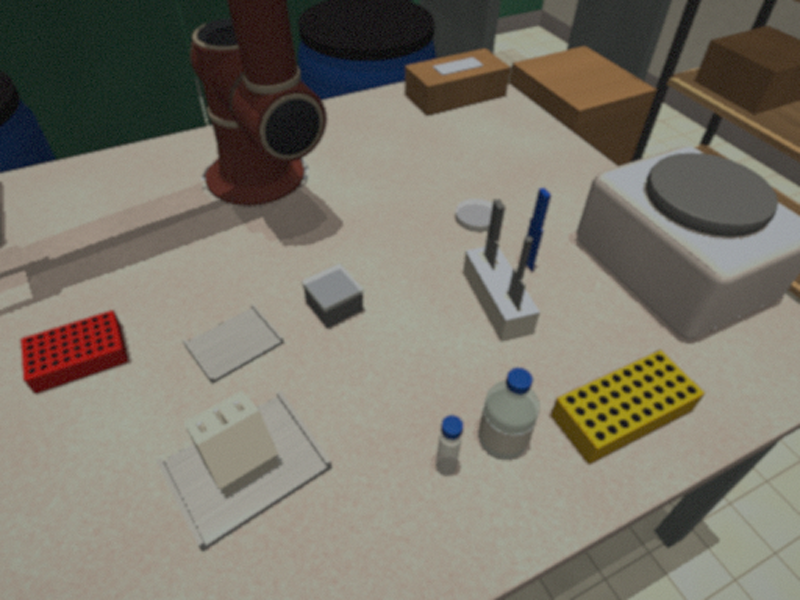

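View pics/top.png

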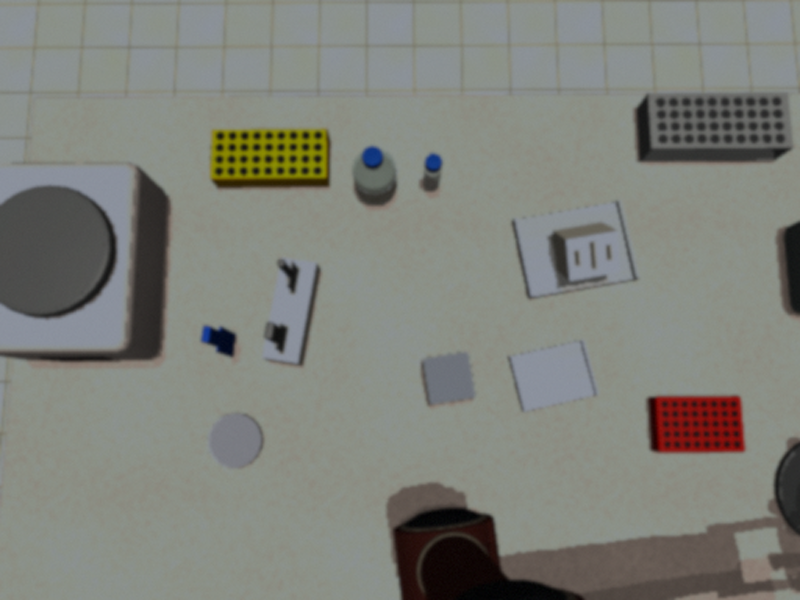

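The scene view shows the stand at (500,290), with one handle at (495,220) and another at (524,265), and a blue look-alike standing at (540,215). The large tray with the block is at (245,460), and a smaller empty tray is at (235,345). In the top view the stand is at (290,312) and the block's tray at (575,250). I'll enlarge these to tell the flat handle from the round one.

```bash
python3 - <<'E'
import cv2,numpy as np
s=np.load('pics/scene.npy')[:,:,::-1];t=np.load('pics/top.npy')[:,:,::-1]
# 100x75-ish crops
a=s[112:217,285:355];b=t[160:240,160:210];c=t[122:197,322:412]
r=lambda i,w,h:cv2.resize(i,(w,h),interpolation=cv2.INTER_CUBIC)
im=np.full((600,800,3),0,np.uint8)
im[:600,:400]=r(a,400,600);im[:300,400:587]=r(b,187,300);im[300:,400:]=0
im[267:600,400:800]=r(c,400,333)
im=cv2.convertScaleAbs(im,alpha=1.3)
cv2.imwrite('pics/crop1.png',im)
E
```

```text
(no output)
```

View pics/crop1.png

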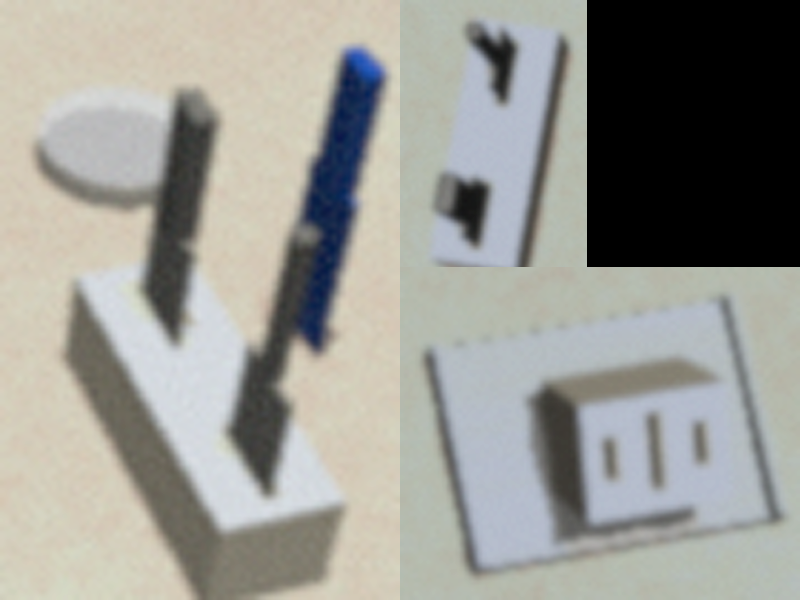

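The flat, wide handle is the one at crop (195,105), which is the stand's robot-side slot (top view (270,330)). The one at crop (305,235), top view (285,268), is thin and round, so it is the lifter. The blue one is a look-alike. The large tray with the block matches the given size. Next I'll fit the poses.

```bash
cat > h.py <<'E'
import numpy as np,cv2
from scipy.optimize import least_squares
from scipy.spatial.transform import Rotation as R
from station import ctrl
cal={n:ctrl.get_calibration(n) for n in('scene','top')}
def proj(p,c):
    p=np.atleast_2d(p);E=c['extrinsics'];q=p@E[:3,:3].T+E[:3,3];q=q@c['K'].T;return q[:,:2]/q[:,2:]
def pl(v,p):
    p=np.atleast_2d(p);return p@R.from_euler('z',v[2]).as_matrix().T+[v[0],v[1],0]
def ray(px,c,z):
    E=c['extrinsics'];d=E[:3,:3].T@np.linalg.inv(c['K'])@[*px,1];o=-E[:3,:3].T@E[:3,3];return o+d*(z-o[2])/d[2]
E
python3 - <<'E'
from h import *
T,S=cal['top'],cal['scene']
P=np.array([[.085,-.03,.055],[.085,.03,.055],[-.085,.03,.055]])
pt=np.array([[204.1,170.1],[180.1,165.3],[168.8,229.9]])
Ps=np.array([[-.085,.03,.055],[-.085,-.03,.055],[.085,.03,.055],[.085,-.03,.055]])
for name in 'both','top':
  def f(v):
    r=(proj(pl(v,P),T)-pt).ravel()
    return r
  s=least_squares(f,[.45,.2,-.17]);print('stand',s.x,s.fun.round(1))
print('scene proj of stand corners',proj(pl(s.x,Ps),S).round(1).tolist())
print('flat handle end',proj(pl(s.x,[-.05,0,.18]),T),proj(pl(s.x,[-.05,0,.18]),S),'grip world',pl(s.x,[-.05,0,.145]))
print('blue', ray((145,222),T,0.0),ray((137,213),T,.17))
Q=np.array([[.07,.095,.022],[.07,-.095,.022],[-.07,-.095,.022],[-.07,.095,.022]])
qt=np.array([[328.3,140.2],[395.6,128.8],[408,178.5],[338.2,190.9]])
M=np.array([[-.0327,0,.0927],[-.0327,.026,.0927],[-.0327,-.026,.0927]])
mt=np.array([[379.6,163.2],[369.3,165.2],[389.7,161.4]])
g=lambda v:np.r_[(proj(pl(v,Q),T)-qt).ravel(),(proj(pl(v,M+[0,v[3],0]),T)-mt).ravel()]
s=least_squares(g,[.6,-.2,.17,0]);print('rack',s.x,s.fun.round(1))
print('mouth',pl(s.x,M[0]+[0,s.x[3],0]),'scene',proj(pl(s.x,M+[0,s.x[3],0]),S).round(1).tolist(),proj(pl(s.x,Q),S).round(1).tolist())
o=ctrl.get_obs();print(R.from_rotvec(o['tool_rot']).as_matrix().round(3))
W=ctrl.get_calibration('wrist');E=W['extrinsics'];print(W['K'].round(0).tolist(),(-E[:3,:3].T@E[:3,3]-o['tool_pos'])@R.from_rotvec(o['tool_rot']).as_matrix(), (E[:3,:3]@R.from_rotvec(o['tool_rot']).as_matrix()).round(2).tolist())
E
```

```text
stand [ 0.54498509  0.26282369 -0.16341251] [-0.5 -0.8  0.8  0.4 -0.3  0.4]
stand [ 0.54498509  0.26282369 -0.16341251] [-0.5 -0.8  0.8  0.4 -0.3  0.4]
scene proj of stand corners [[315.1, 155.6], [295.2, 159.7], [342.7, 199.0], [320.8, 204.1]]
flat handle end [[173.29624754 212.73891336]] [[316.54973973 129.2873198 ]] grip world [[0.4956512 0.270958  0.145    ]]
blue [0.49296187 0.38081702 0.        ] [0.49664464 0.35624601 0.17      ]
rack [ 0.65792657 -0.21461484  0.17218825 -0.00694462] [-0.9 -0.3  0.7 -0.9  0.1 -0.6 -0.2 -0.6  0.1  0.8  0.2  0.6  0.1  0.8]
mouth [[ 0.62690002 -0.22705953  0.0927    ]] scene [[139.6, 266.3], [151.4, 259.8], [127.4, 273.1]] [[211.9, 293.7], [127.2, 348.0], [100.2, 293.1], [179.8, 248.7]]
[[ 0.971  0.239 -0.   ]
 [ 0.239 -0.971  0.002]
 [ 0.    -0.002 -1.   ]]
[[269.0, 0.0, 258.0], [0.0, 269.0, 194.0], [0.0, 0.0, 1.0]] [ 7.30647148e-02 -1.54387978e-04 -1.74515762e-01] [[0.0, 1.0, 0.0], [-0.96, 0.0, -0.29], [-0.29, -0.0, 0.96]]
```

Emit:
{"fn": "jog_arm", "kwargs": {"deltas": [[-1,[0.95,0.95,0.05],[0,0,-0.022]],[-1,[0.95,0.95,0.05],[0,0,-0.022]],[-1,[0.95,0.95,0.05],[0,0,-0.022]],[-1,[0.95,0.95,0.05],[0,0,-0.022]],[-1,[0.95,0.95,0.05],[0,0,-0.022]],[-1,[0.95,0.95,0.05],[0,0,-0.022]],[-1,[0.95,0.95,0.05],[0,0,-0.022]],[-1,[0.95,0.95,0.05],[0,0,-0.022]],[-1,[0.95,0.95,0.05],[0,0,-0.022]],[-1,[0.95,0.95,0.05],[0,0,-0.022]],[-1,[0.95,0.95,0.05],[0,0,-0.022]],[-1,[0.95,0.95,0.05],[0,0,-0.022]]]}}

```text
t: 1.1
tool_pos: [0.5039, -0.2515, 0.2171]
tool_rot: [-3.13, -0.271, 0.001]
contact_force: [-0.2, -0.4, -0.6]
opening: 0.0852
grip_force: 0.0
```

Emit:
{"fn": "jog_arm", "kwargs": {"deltas": [[-1,[0.12,0.04,0],[0,0,0]],[-1,[0.12,0.04,0],[0,0,0]],[-1,[0.12,0.04,0],[0,0,0]],[-1,[0.12,0.04,0],[0,0,0]]]}}

```text
t: 1.43
tool_pos: [0.5506, -0.2372, 0.2166]
tool_rot: [-3.129, -0.272, 0.003]
contact_force: [-0.8, -0.8, 0.4]
opening: 0.0852
grip_force: 0.0
```

```bash
cat >> h.py <<'E'
def snap(n='wrist',name='w'):
    c=ctrl.get_calibration(n);o=ctrl.get_obs();im=ctrl.get_image(n)
    np.savez(f'pics/{name}.npz',im=im,K=c['K'],E=c['extrinsics'],p=o['tool_pos'],r=o['tool_rot'])
    cv2.imwrite(f'pics/{name}.png',cv2.resize(im[:,:,::-1],(800,600),interpolation=cv2.INTER_CUBIC))
    print(o['t'],o['tool_pos'].round(4),o['tool_rot'].round(4),np.round(o['contact_force'],1),o['opening'])
E
python3 -c "from h import *;snap(name='w1')"
```

```text
1.4333 [ 0.5506 -0.2372  0.2166] [-3.1292e+00 -2.7230e-01  2.8000e-03] [-0.8 -0.8  0.4] 0.0851683290362459
```

View pics/w1.png

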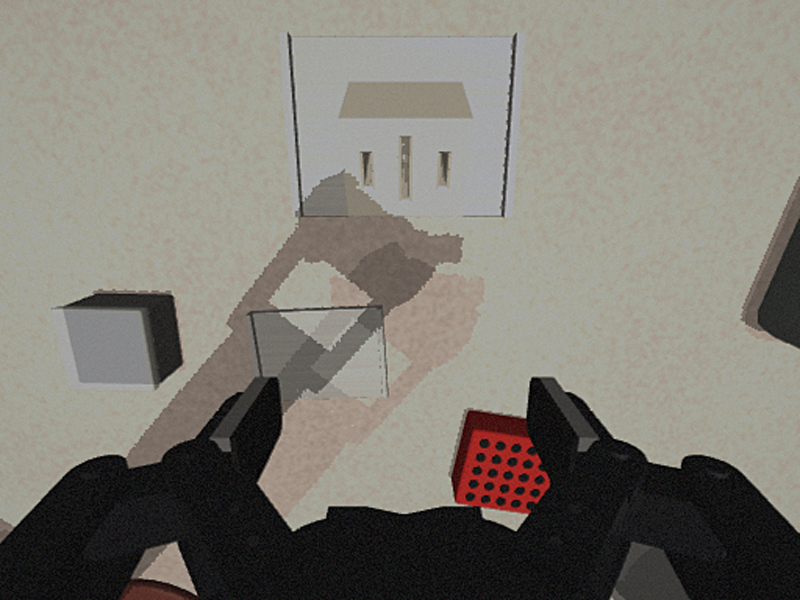

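The wrist view shows the middle slot at about (405,167) and the tray rims from x=290 to 517. I'll enlarge it to pick the points.

```bash
python3 - <<'E'
import cv2,numpy as np
im=np.load('pics/w1.npz')['im'][15:144,172:344,::-1]
cv2.imwrite('pics/w1c.png',cv2.convertScaleAbs(cv2.resize(im,None,fx=4.6,fy=4.6,interpolation=cv2.INTER_CUBIC),alpha=1.2))
E
```

```text
(no output)
```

View pics/w1c.png

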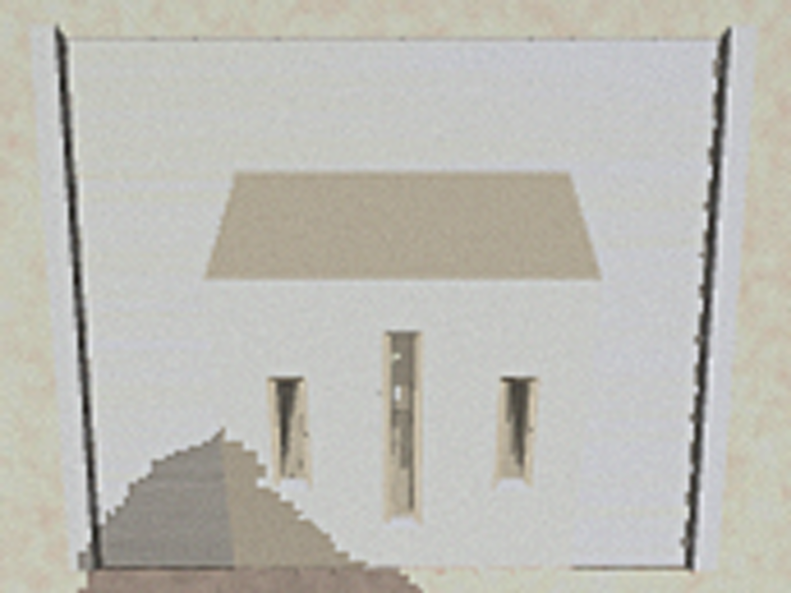

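```bash
python3 - <<'E'
from h import *
d=np.load('pics/w1.npz');C=dict(K=d['K'],extrinsics=d['E'])
e=np.array([.891,0,.454]);a=np.array([-.454,0,.891]);m=np.array([-.0327,0,.0927]);j=np.array([0,1,0])
F=[[.07,.088,.012],[.07,-.088,.012],[-.07,.088,.012],[-.07,-.088,.012]]
B=[m+.035*e+.042*j,m+.035*e-.042*j,m+.035*e-.072*a+.042*j,m+.035*e-.072*a-.042*j,m+.024*e,m-.024*e,m+.014*e+.026*j,m+.014*e-.026*j]
px=np.array([[68,40],[717,40],[101,567],[685,567],[205,279],[601,279],[235,172],[570,172],[403,331],[403,521],[287,378],[518,378]])/4.6+[171.6,14.6]
def g(v,full=True):
    P=np.vstack([pl(v,F),pl(v,np.array(B)+v[3]*j)])
    return (proj(P,C)-px).ravel()
s=least_squares(g,[.658,-.215,.172,0],x_scale=[.1,.1,.1,.1]);print(s.x,s.fun.round(1).tolist())
# with camera offset dz free
def g2(v):
    Cc=dict(K=C['K'],extrinsics=C['extrinsics'].copy());r=R.from_rotvec([v[4],v[5],0]).as_matrix()
    Cc['extrinsics'][:3]=r@Cc['extrinsics'][:3];Cc['extrinsics'][2,3]+=v[6]
    P=np.vstack([pl(v,F),pl(v,np.array(B)+v[3]*j)]);return np.r_[(proj(P,Cc)-px).ravel(),v[4:6]*200,v[6]*300]
s2=least_squares(g2,[.658,-.215,.172,0,0,0,0]);print(s2.x.round(4),s2.fun.round(1).tolist())
for v in(s.x,s2.x):print('mouth',pl(v,m+v[3]*j),'floor',pl(v,np.array([-.0054,v[3],.0392])))
E
```

```text
[ 0.65700831 -0.21607107  0.17405908 -0.00280241] [-0.9, -0.8, 0.9, -0.9, -0.1, 0.3, 0.1, 0.3, -0.4, 0.1, 0.4, 0.1, 0.2, -0.1, -0.1, -0.1, -0.0, 0.2, -0.1, 1.6, -0.3, -0.3, 0.4, -0.3]
[ 6.585e-01 -2.158e-01  1.741e-01 -2.800e-03 -1.400e-03 -1.000e-04
  2.500e-03] [-0.4, -0.3, 0.4, -0.4, 0.3, -0.0, -0.2, -0.0, -0.1, 0.1, 0.0, 0.1, 0.5, 0.2, -0.4, 0.1, -0.0, 0.0, -0.1, 1.2, -0.1, -0.5, 0.2, -0.5, -0.3, -0.0, 0.8]
mouth [[ 0.62528773 -0.22449417  0.0927    ]] floor [[ 0.65217523 -0.21976632  0.0392    ]]
mouth [[ 0.62675749 -0.22427828  0.0927    ]] floor [[ 0.65364496 -0.21955027  0.0392    ]]
```

Emit:
{"fn": "jog_arm", "kwargs": {"deltas": [[-1,[0,0.3,0.1],[0,0,-0.03]],[-1,[-0.1,0.95,0.1],[0,0,-0.105]],[-1,[-0.1,0.95,0.1],[0,0,-0.105]],[-1,[-0.1,0.95,0.1],[0,0,-0.105]],[-1,[-0.1,0.95,0.1],[0,0,-0.105]],[-1,[-0.1,0.95,0.1],[0,0,-0.105]],[-1,[-0.1,0.95,0.1],[0,0,-0.105]],[-1,[-0.1,0.95,0.1],[0,0,-0.105]],[-1,[-0.1,0.95,0.1],[0,0,-0.105]],[-1,[-0.1,0.95,0.1],[0,0,-0.105]],[-1,[-0.1,0.95,0.1],[0,0,-0.105]]]}}

```text
t: 2.4
tool_pos: [0.5102, 0.1437, 0.2579]
tool_rot: [-3.132, 0.243, -0.001]
contact_force: [-0.2, 0.3, -0.3]
opening: 0.0853
grip_force: 0.0
```

Emit:
{"fn": "jog_arm", "kwargs": {"deltas": [[-1,[-0.12,0.25,0],[0,0,0]],[-1,[-0.12,0.25,0],[0,0,0]],[-1,[-0.12,0.25,0],[0,0,0]],[-1,[-0.12,0.25,0],[0,0,0]],[-1,[-0.12,0.25,0],[0,0,0]]]}}

```text
t: 2.82
tool_pos: [0.4629, 0.2413, 0.2572]
tool_rot: [3.131, -0.247, 0.0]
contact_force: [0.7, 0.5, 0.6]
opening: 0.0855
grip_force: 0.0
```

```bash
python3 -c "from h import *;snap(name='w2')"
```

```text
2.8167 [0.4629 0.2413 0.2572] [ 3.1307e+00 -2.4710e-01  4.0000e-04] [0.7 0.5 0.6] 0.08553096701371643
```

View pics/w2.png

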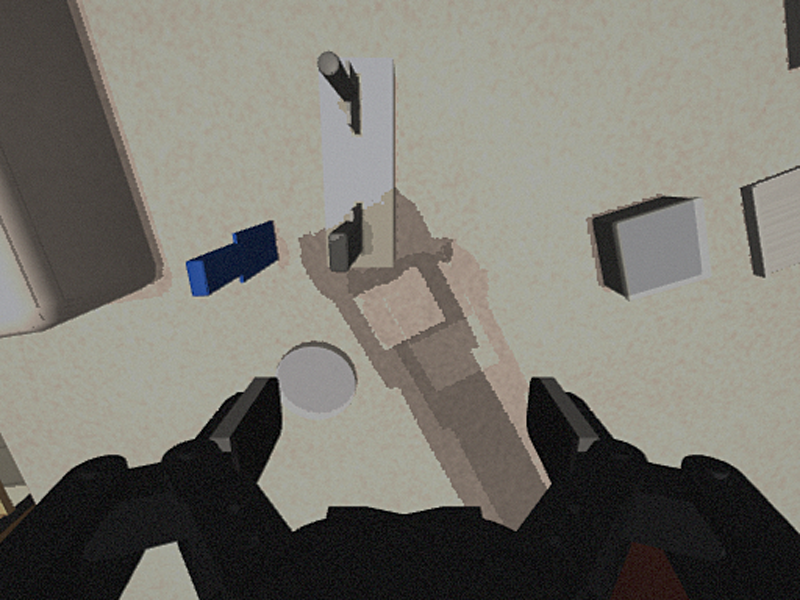

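This confirms it: the flat handle end is at (338,252), in the nearer slot. The round one is at (328,62), in the farther slot. I'll take a crop for precise picks.

```bash
python3 - <<'E'
import cv2,numpy as np
im=np.load('pics/w2.npz')['im'][28:178,190:265,::-1]
b=cv2.resize(im[:75],None,fx=5,fy=5,interpolation=cv2.INTER_CUBIC);c=cv2.resize(im[75:],None,fx=5,fy=5,interpolation=cv2.INTER_CUBIC)
cv2.imwrite('pics/w2c.png',cv2.convertScaleAbs(np.hstack([b,c]),alpha=1.3))
E
```

```text
(no output)
```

View pics/w2c.png

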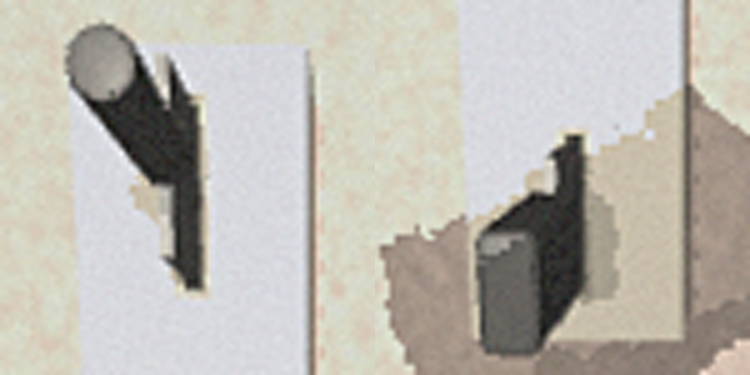

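```bash
python3 - <<'E'
from h import *
d=np.load('pics/w2.npz');C=dict(K=d['K'],extrinsics=d['E'])
P=np.array([[.085,-.03,.055],[-.085,-.03,.055],[-.05,0,.18],[.05,0,.19]])
px=np.array([[251.2,36.8],[251.8,170.6],[216.6,161.4],[209.8,40.0]])
s=least_squares(lambda v:(proj(pl(v,P),C)-px).ravel(),[.545,.263,-.163]);print(s.x,s.fun.round(1).tolist())
print('grip',pl(s.x,[-.05,0,.145]),'handle ray',ray(px[2],C,.18),'lifter ray',ray(px[3],C,.19))
print('blue top',ray(((197+5)*.64,275*.64),C,.17),'blue base',ray((258*.64,255*.64),C,0))
print(R.from_rotvec(d['r']).as_euler('xyz'))
E
```

```text
[ 0.5463725   0.26738343 -0.16164108] [0.1, -0.5, -0.1, 0.2, 0.0, 0.4, -0.1, -0.1]
grip [[0.49702428 0.27543034 0.145     ]] handle ray [0.49742526 0.27539522 0.18      ] lifter ray [0.59564187 0.25929477 0.19      ]
blue top [0.49515588 0.3660417  0.17      ] blue base [0.48068281 0.39106678 0.        ]
[ 3.14049880e+00 -3.67582301e-04 -1.57547199e-01]
```

Emit:
{"fn": "jog_arm", "kwargs": {"deltas": [[0,[0.085,0.085,-0.08],[0,0,-0.001]],[0,[0.085,0.085,-0.08],[0,0,-0.001]],[0,[0.085,0.085,-0.08],[0,0,-0.001]],[0,[0.085,0.085,-0.08],[0,0,-0.001]],[0,[0.085,0.085,-0.08],[0,0,-0.001]]]}}

```text
t: 3.28
tool_pos: [0.4975, 0.2749, 0.2259]
tool_rot: [3.131, -0.255, 0.001]
contact_force: [0.6, 0.2, 0.1]
opening: 0.0426
grip_force: 0.0
```

Emit:
{"fn": "jog_arm", "kwargs": {"deltas": [[0,[0,0,-0.08],[0,0,0]],[0,[0,0,-0.16],[0,0,0]],[0,[0,0,-0.22],[0,0,0]],[0,[0,0,-0.25],[0,0,0]],[0,[0,0,-0.25],[0,0,0]],[0,[0,0,-0.25],[0,0,0]],[1,[0,0,-0.25],[0,0,0]],[1,[0,0,-0.25],[0,0,0]],[1,[0,0,-0.25],[0,0,0]],[1,[0,0,-0.25],[0,0,0]],[1,[0,0,-0.25],[0,0,0]],[1,[0,0,-0.25],[0,0,0]]], "squeeze": 60}}

```text
t: 4.28
tool_pos: [0.4985, 0.277, 0.1281]
tool_rot: [-3.13, 0.251, -0.006]
contact_force: [-0.4, 0.2, 6.3]
opening: 0.0107
grip_force: 61.8
```

Emit:
{"fn": "jog_arm", "kwargs": {"deltas": [[1,[0,0,0],[0,0,0]],[1,[0,0,0],[0,0,0]],[1,[0,0,0],[0,0,0]],[1,[0,0,0],[0,0,0]]]}}

```text
t: 4.62
tool_pos: [0.4985, 0.2769, 0.1281]
tool_rot: [-3.13, 0.251, -0.006]
contact_force: [-0.0, -1.3, 6.6]
opening: 0.0108
grip_force: 61.8
```

Emit:
{"fn": "jog_arm", "kwargs": {"deltas": [[1,[0,0,0.05],[0,0,0]],[1,[0,0,0.13],[0,0,0]],[1,[0,0,0.22],[0,0,0]],[1,[0,0,0.32],[0,0,0]],[1,[0,0,0.4],[0,0,0]],[1,[0,0,0.45],[0,0,0]],[1,[0,0,0.45],[0,0,0]]]}}

```text
t: 5.2
tool_pos: [0.4992, 0.2775, 0.3126]
tool_rot: [-3.126, 0.251, -0.016]
contact_force: [0.4, -0.5, -0.1]
opening: 0.0107
grip_force: 61.0
```

```bash
cat >> h.py <<'E'
L=.118;YAW=.174
def target(out,mouth=(.626,-.2244,.0927),dy=0,dx=0):
    Z=R.from_euler('z',YAW).as_matrix();a=Z@[-.454,0,.891]
    Rt=Z@np.array([[.891,0,.454],[0,-1,0],[.454,0,-.891]])
    return np.array(mouth)+a*(L+out)+Z@[0,dy,0]+Z@np.array([.891,0,.454])*dx,Rt
def move(p,Rt):
    o=ctrl.get_obs();dr=R.from_matrix(Rt@R.from_rotvec(o['tool_rot']).as_matrix().T).as_rotvec()
    print(o['t'],o['tool_pos'].round(4),'f',np.round(o['contact_force'],1),'shift',((p-o['tool_pos'])/.4).round(4),'turn',(dr/np.pi).round(4))
E
python3 -c "
from h import *
snap(name='w3');move(*target(.06))"
```

```text
5.2 [0.4992 0.2775 0.3126] [-3.1264  0.2509 -0.0157] [ 0.4 -0.5 -0.1] 0.010699821230247082
5.25 [0.4982 0.2771 0.309 ] f [-0.7  0.2 -1.5] shift [ 0.1206 -1.2888 -0.1442] turn [-0.     -0.149   0.1042]
```

Emit:
{"fn": "jog_arm", "kwargs": {"deltas": [[1,[0.06,-0.08,0.02],[0,0,0]],[1,[0.06,-0.95,0.02],[0,-0.149,0.104]],[1,[0.06,-0.95,0.02],[0,-0.149,0.104]],[1,[0.06,-0.95,0.02],[0,-0.149,0.104]],[1,[0.06,-0.95,0.02],[0,-0.149,0.104]],[1,[0.06,-0.95,0.02],[0,-0.149,0.104]],[1,[0.06,-0.95,0.02],[0,-0.149,0.104]],[1,[0.06,-0.95,0.02],[0,-0.149,0.104]],[1,[0.06,-0.95,0.02],[0,-0.149,0.104]],[1,[0.06,-0.95,0.02],[0,-0.149,0.104]],[1,[0.06,-0.95,0.02],[0,-0.149,0.104]]]}}

```text
t: 6.17
tool_pos: [0.5196, -0.1071, 0.3096]
tool_rot: [-3.012, -0.25, -0.707]
contact_force: [-0.3, 0.3, -1.3]
opening: 0.0105
grip_force: 60.9
```

```bash
python3 -c "
from h import *
move(*target(.06))"
```

```text
6.1667 [ 0.5196 -0.1071  0.3096] f [-0.3  0.3 -1.3] shift [ 0.0669 -0.3281 -0.1457] turn [ 0.0006 -0.0031  0.0028]
```

Emit:
{"fn": "jog_arm", "kwargs": {"deltas": [[1,[0.067,-0.328,-0.05],[0,-0.003,0.003]],[1,[0.067,-0.328,-0.05],[0,-0.003,0.003]],[1,[0.067,-0.328,-0.05],[0,-0.003,0.003]],[1,[0.067,-0.328,-0.05],[0,-0.003,0.003]],[1,[0.067,-0.328,-0.1],[0,-0.003,0.003]],[1,[0.067,-0.328,-0.145],[0,-0.003,0.003]],[1,[0.067,-0.328,-0.145],[0,-0.003,0.003]],[1,[0.067,-0.328,-0.145],[0,-0.003,0.003]]]}}

```text
t: 6.83
tool_pos: [0.547, -0.2327, 0.2524]
tool_rot: [-3.001, -0.274, -0.722]
contact_force: [0.4, -0.1, -0.4]
opening: 0.011
grip_force: 60.9
```

```bash
python3 - <<'E'
from h import *
move(*target(.02)); snap(name='w4')
s=ctrl.get_image('scene')[145:245,80:214] if 0 else ctrl.get_image('scene')[200:300,85:218]
t=ctrl.get_image('top')[110:210,310:443]
w=np.load('pics/w4.npz')['im'][60:260,150:350]
r=lambda i,a,b:cv2.resize(i,(a,b),interpolation=cv2.INTER_CUBIC)
cv2.imwrite('pics/c4.png',cv2.convertScaleAbs(np.hstack([np.vstack([r(s,399,300),r(t,399,300)]),r(w[:, 33:167],401,600)])[:,:,::-1],alpha=1.3))
E
```

```text
6.8333 [ 0.547  -0.2327  0.2524] f [ 0.4 -0.1 -0.4] shift [ 0.0432 -0.0063 -0.0919] turn [-0.      0.0003 -0.0027]
6.8333 [ 0.547  -0.2327  0.2524] [-3.0012 -0.2745 -0.722 ] [ 0.4 -0.1 -0.4] 0.010981958141950306
```

View pics/c4.png

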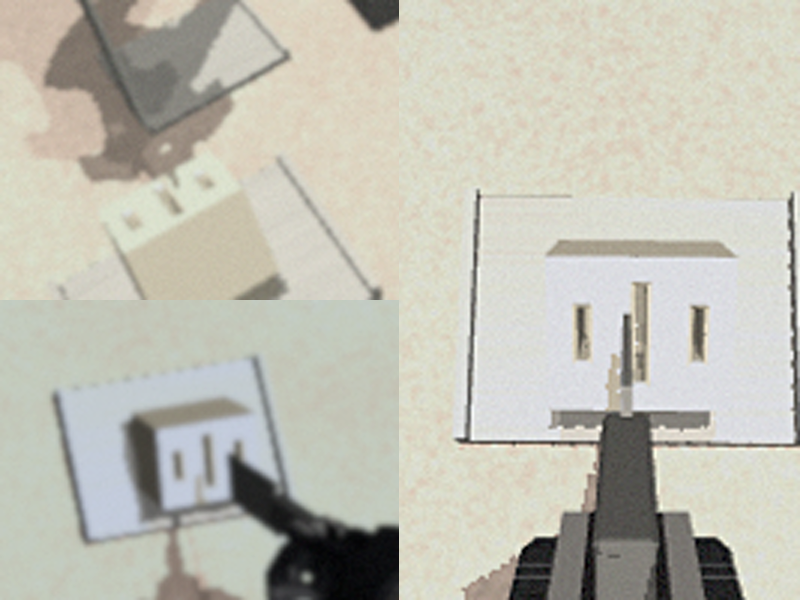

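The tip at (627,316) sits left of the slot at (642,332), partly because the arm had not reached its goal. I'll quantify the offset from these pixels.

```bash
python3 - <<'E'
from h import *
d=np.load('pics/w4.npz');C=dict(K=d['K'],extrinsics=d['E'])
o=lambda x,y:np.array([183+(x-399)/2.993-.33,60+y/3-.33])
Rt=R.from_rotvec(d['r']).as_matrix();p=d['p']
tip=p+Rt@[0,0,L];print('tip pred',proj(tip,C),'obs',o(627,316))
e=np.array([.891,0,.454]);j=np.array([0,1,0]);Z=R.from_euler('z',YAW).as_matrix();m=np.array([.626,-.2244,.0927])
P=np.array([m+Z@e*.024,m-Z@e*.024,m+Z@(.035*e+.042*j),m+Z@(.035*e-.042*j),m+Z@(.026*j+.014*e),m+Z@(-.026*j+.014*e)])
ob=np.array([o(642,282),o(641,382),o(547,257),o(737,257),o(582,304),o(699,304)])
print((proj(P,C)-ob).round(2).tolist())
Zt=Z
f=lambda v:(proj(P+Zt@[v[0],v[1],0],C)-ob).ravel()
s=least_squares(f,[0,0]);print('mouth tray-frame corr',s.x,'mouth',m+Zt@[*s.x,0])
# tip lateral error at depth
E=C['extrinsics'];z=(E[:3,:3]@tip+E[:3,3])[2];print('tip lateral mm',(o(627,316)-proj(tip,C)[0])*z/269*1000)
move(*target(.02))
E
```

```text
tip pred [[258.75765423 180.28326494]] obs [258.84774808 165.00333333]
[[-0.28, -0.71], [-0.4, 1.22], [-0.74, -1.12], [0.43, -0.6], [0.01, -0.63], [0.25, -0.31]]
mouth tray-frame corr [-0.00048669 -0.0001617 ] mouth [ 0.62554865 -0.22464352  0.0927    ]
tip lateral mm [  0.10103562 -17.13565747]
6.9833 [ 0.5483 -0.2342  0.2568] f [-0.1 -1.3  0.1] shift [ 0.0399 -0.0027 -0.103 ] turn [ 0.0015  0.002  -0.0026]
```

Emit:
{"fn": "jog_arm", "kwargs": {"deltas": [[1,[0.01,-0.003,-0.025],[0,0,0]],[1,[0.02,-0.003,-0.05],[0,0,0]],[1,[0.03,-0.003,-0.075],[0.001,0.002,-0.002]],[1,[0.041,-0.003,-0.102],[0.001,0.002,-0.002]],[1,[0.041,-0.003,-0.102],[0.001,0.002,-0.002]],[1,[0.041,-0.003,-0.102],[0.001,0.002,-0.002]],[1,[0.041,-0.003,-0.102],[0.001,0.002,-0.002]],[1,[0.041,-0.003,-0.102],[0.001,0.002,-0.002]]]}}

```text
t: 7.65
tool_pos: [0.5644, -0.2361, 0.2153]
tool_rot: [-3.005, -0.264, -0.72]
contact_force: [-0.7, 0.5, -0.9]
opening: 0.0106
grip_force: 60.9
```

```bash
python3 - <<'E'
from h import *
m=(.6256,-.2246,.0927)
move(*target(.02,m,0,.001));move(*target(-.01,m,0,.001))
E
```

```text
7.65 [ 0.5644 -0.2361  0.2153] f [-0.7  0.5 -0.9] shift [0.0009 0.0021 0.0021] turn [ 0.0003 -0.0003 -0.0003]
7.65 [ 0.5644 -0.2361  0.2153] f [-0.7  0.5 -0.9] shift [ 0.0344  0.008  -0.0647] turn [ 0.0003 -0.0003 -0.0003]
```

Emit:
{"fn": "jog_arm", "kwargs": {"deltas": [[1,[0.005,0.002,-0.01],[0,0,0]],[1,[0.011,0.004,-0.02],[0,0,0]],[1,[0.017,0.005,-0.032],[0,0,0]],[1,[0.022,0.006,-0.043],[0,0,0]],[1,[0.028,0.007,-0.054],[0,0,0]],[1,[0.034,0.008,-0.065],[0,0,0]],[1,[0.034,0.008,-0.065],[0,0,0]],[1,[0.034,0.008,-0.065],[0,0,0]]]}}

```text
t: 8.32
tool_pos: [0.5777, -0.2324, 0.1879]
tool_rot: [-3.005, -0.264, -0.718]
contact_force: [1.0, 0.5, -0.8]
opening: 0.0103
grip_force: 60.9
```

```bash
python3 - <<'E'
from h import *
m=(.6256,-.2246,.0927)
move(*target(-.01,m,0,.001));move(*target(-.03,m,0,.001));move(*target(-.055,m,0,.001))
print(ctrl.get_obs()['wrist_torque'].round(2))
im=ctrl.get_image('wrist')[60:210,158:358]
cv2.imwrite('pics/c5.png',cv2.convertScaleAbs(cv2.resize(im[:,:,::-1],(800,600),interpolation=cv2.INTER_CUBIC),alpha=1.3))
E
```

```text
8.3167 [ 0.5777 -0.2324  0.1879] f [ 1.   0.5 -0.8] shift [ 0.0012 -0.0013  0.0037] turn [-0.0001 -0.0008 -0.0004]
8.3167 [ 0.5777 -0.2324  0.1879] f [ 1.   0.5 -0.8] shift [ 0.0236  0.0026 -0.0409] turn [-0.0001 -0.0008 -0.0004]
8.3167 [ 0.5777 -0.2324  0.1879] f [ 1.   0.5 -0.8] shift [ 0.0516  0.0076 -0.0966] turn [-0.0001 -0.0008 -0.0004]
[-0.08  0.33 -0.02]
```

View pics/c5.png

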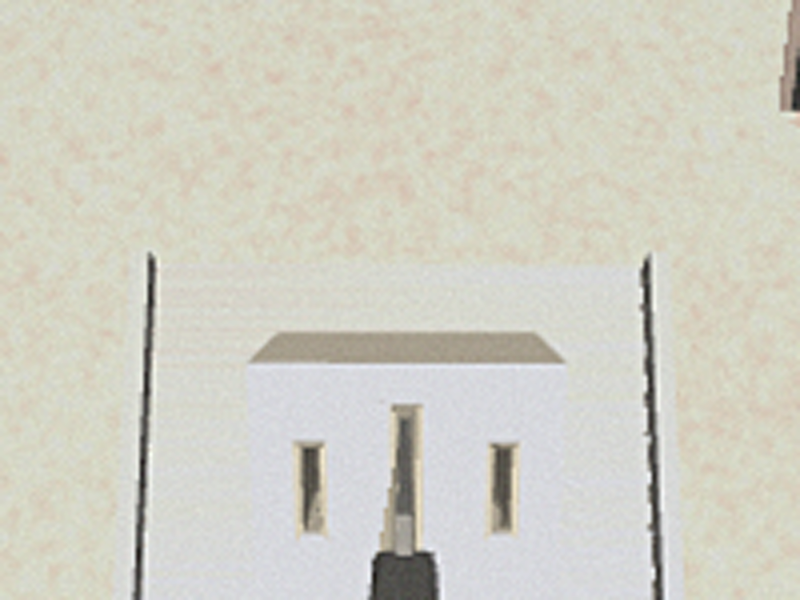

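The blade has entered the middle slot, at (405,480), with no contact force. I'll continue slowly.

Emit:
{"fn": "jog_arm", "kwargs": {"deltas": [[1,[0.003,-0.0015,-0.005],[0,0,0]],[1,[0.008,-0.001,-0.014],[0,0,0]],[1,[0.013,0,-0.023],[0,0,0]],[1,[0.018,0.001,-0.032],[0,0,0]],[1,[0.024,0.002,-0.041],[0,0,0]],[1,[0.024,0.002,-0.041],[0,0,0]]]}}

```text
t: 8.87
tool_pos: [0.5872, -0.2314, 0.1707]
tool_rot: [-3.004, -0.263, -0.716]
contact_force: [0.2, 0.4, -0.7]
opening: 0.0106
grip_force: 60.9
```

```bash
python3 - <<'E'
from h import *
m=(.6256,-.2246,.0927)
move(*target(-.03,m,0,.001));move(*target(-.055,m,0,.001))
print(ctrl.get_obs()['wrist_torque'].round(2))
E
```

```text
8.8667 [ 0.5872 -0.2314  0.1707] f [ 0.2  0.4 -0.7] shift [-0.0001  0.0001  0.0021] turn [-0.0002 -0.001  -0.0004]
8.8667 [ 0.5872 -0.2314  0.1707] f [ 0.2  0.4 -0.7] shift [ 0.0278  0.005  -0.0536] turn [-0.0002 -0.001  -0.0004]
[-0.06  0.28  0.01]
```

Emit:
{"fn": "jog_arm", "kwargs": {"deltas": [[1,[0.005,0.001,-0.01],[0,0,0]],[1,[0.01,0.002,-0.02],[0,0,0]],[1,[0.016,0.003,-0.031],[0,0,0]],[1,[0.022,0.004,-0.042],[0,0,0]],[1,[0.027,0.005,-0.053],[0,0,0]],[1,[0.027,0.005,-0.053],[0,0,0]]]}}

```text
t: 9.37
tool_pos: [0.5978, -0.2293, 0.1493]
tool_rot: [-3.004, -0.264, -0.716]
contact_force: [-0.0, 0.2, -0.9]
opening: 0.0106
grip_force: 60.9
```

```bash
python3 - <<'E'
from h import *
m=(.6256,-.2246,.0927)
move(*target(-.055,m,0,.001));move(*target(-.062,m,0,.001))
print(ctrl.get_obs()['wrist_torque'].round(2))
E
```

```text
9.3667 [ 0.5978 -0.2293  0.1493] f [-0.   0.2 -0.9] shift [ 0.0012 -0.0002 -0.0001] turn [-0.0003 -0.0011 -0.0004]
9.3667 [ 0.5978 -0.2293  0.1493] f [-0.   0.2 -0.9] shift [ 0.009   0.0011 -0.0157] turn [-0.0003 -0.0011 -0.0004]
[-0.05  0.37  0.04]
```

Next I'll move in 1 mm steps until it reaches the floor.

Emit:
{"fn": "jog_arm", "kwargs": {"deltas": [[1,[0.001,0,-0.003],[0,0,0]],[1,[0.003,0,-0.006],[0,0,0]],[1,[0.005,0.001,-0.009],[0,0,0]],[1,[0.006,0.001,-0.011],[0,0,0]],[1,[0.006,0.001,-0.011],[0,0,0]]]}}

```text
t: 9.78
tool_pos: [0.6006, -0.2295, 0.1465]
tool_rot: [-3.005, -0.264, -0.719]
contact_force: [-0.8, -0.8, -0.7]
opening: 0.0104
grip_force: 60.9
```

Emit:
{"fn": "jog_arm", "kwargs": {"deltas": [[1,[0.0012,0,-0.0022],[0,0,0]],[1,[0.0024,0.0005,-0.0045],[0,0,0]],[1,[0.0024,0.0005,-0.0045],[0,0,0]]]}}

```text
t: 10.03
tool_pos: [0.6016, -0.2294, 0.145]
tool_rot: [-3.005, -0.264, -0.719]
contact_force: [0.4, 0.3, 0.4]
opening: 0.0105
grip_force: 61.1
```

Emit:
{"fn": "jog_arm", "kwargs": {"deltas": [[1,[0.0012,0,-0.0022],[0,0,0]],[1,[0.0024,0.0005,-0.0045],[0,0,0]],[1,[0.0024,0.0005,-0.0045],[0,0,0]]]}}

```text
t: 10.28
tool_pos: [0.6028, -0.2298, 0.1452]
tool_rot: [-3.006, -0.265, -0.72]
contact_force: [-6.8, -0.9, 7.4]
opening: 0.0104
grip_force: 62.5
```

Emit:
{"fn": "jog_arm", "kwargs": {"deltas": [[1,[0.0012,0,-0.0022],[0,0,0]],[1,[0.0018,0.0003,-0.0045],[0,0,0]],[1,[0.0018,0.0003,-0.0045],[0,0,0]]]}}

```text
t: 10.53
tool_pos: [0.6036, -0.23, 0.1454]
tool_rot: [-3.006, -0.266, -0.721]
contact_force: [-14.2, 0.4, 16.2]
opening: 0.0107
grip_force: 64.0
```

```bash
python3 - <<'E'
from h import *
o=ctrl.get_obs();m=np.array((.6256,-.2246,.0927));Z=R.from_euler('z',YAW).as_matrix()
A=np.c_[Z@[.891,0,.454],Z@[0,1,0],Z@[-.454,0,.891]]
print('dx,dy,axial(mm)',(o['tool_pos']-m)@A*1000-[0,0,118],'f',np.array(o['contact_force'])@A)
w=ctrl.get_image('wrist')[140:290,158:358]
s=ctrl.get_image('scene')[190:330,60:200]
cv2.imwrite('pics/c6.png',cv2.convertScaleAbs(np.hstack([cv2.resize(w,(440,330)),cv2.resize(s,(330,330))])[:,:,::-1],alpha=1.3))
E
```

```text
dx,dy,axial(mm) [  3.77579214  -1.53509499 -60.77883045] f [-5.06347287  2.89030363 20.79817743]
```

View pics/c6.png

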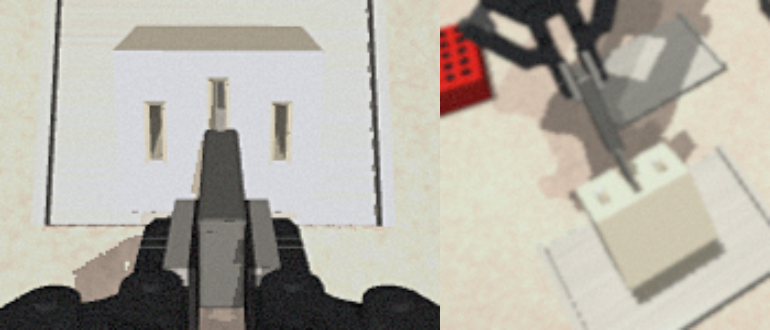

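The force is about 21 N along the slot axis at 60.8 mm depth, so the scraper is on the slot's floor. I'll relax the side load and then release.

Emit:
{"fn": "jog_arm", "kwargs": {"deltas": [[1,[-0.0044,0.002,-0.0023],[0,0,0]],[1,[-0.0044,0.002,-0.0023],[0,0,0]],[1,[-0.0044,0.002,-0.0023],[0,0,0]]]}}

```text
t: 10.88
tool_pos: [0.6026, -0.2298, 0.145]
tool_rot: [-3.007, -0.266, -0.725]
contact_force: [-10.5, 0.7, 14.8]
opening: 0.0106
grip_force: 63.5
```

Emit:
{"fn": "jog_arm", "kwargs": {"deltas": [[0.4,[0,0,0],[0,0,0]],[0.2,[0,0,0],[0,0,0]],[0,[0,0,0],[0,0,0]],[0,[0,0,0],[0,0,0]],[0,[0,0,0],[0,0,0]],[0,[0,0,0],[0,0,0]]]}}

```text
t: 11.38
tool_pos: [0.6013, -0.2279, 0.1397]
tool_rot: [-3.005, -0.263, -0.718]
contact_force: [-0.8, -0.2, -0.9]
opening: 0.0428
grip_force: 0.0
```

```bash
python3 - <<'E'
from h import *
m=(.6256,-.2246,.0927)
move(*target(.07,m))
E
```

```text
11.3833 [ 0.6013 -0.2279  0.1397] f [-0.8 -0.2 -0.9] shift [-0.1494 -0.0286  0.3012] turn [-0.     -0.0007 -0.0003]
```

Emit:
{"fn": "jog_arm", "kwargs": {"deltas": [[-0.2,[-0.02,-0.004,0.04],[0,0,0]],[-0.2,[-0.045,-0.008,0.09],[0,0,0]],[-0.2,[-0.075,-0.014,0.15],[0,0,0]],[-0.2,[-0.11,-0.02,0.22],[0,0,0]],[-0.2,[-0.15,-0.028,0.3],[0,0,0]],[-0.2,[-0.15,-0.028,0.3],[0,0,0]],[-0.2,[-0.15,-0.028,0.3],[0,0,0]],[-0.2,[-0.15,-0.028,0.3],[0,0,0]]]}}

```text
t: 12.05
tool_pos: [0.5413, -0.2393, 0.2599]
tool_rot: [-3.005, -0.263, -0.718]
contact_force: [0.6, -0.3, -0.5]
opening: 0.0516
grip_force: 0.0
```

```bash
python3 - <<'E'
from h import *
import time
o=ctrl.get_obs();C=ctrl.get_calibration('wrist')
m=np.array((.6256,-.2246,.0927));Z=R.from_euler('z',YAW).as_matrix();a=Z@[-.454,0,.891];e=Z@[.891,0,.454];j=Z@[0,1,0]
for d in(35,): # predicted when home: blade shoulders (z=95..100), handle base far edge, handle end
  print('handle base far corners',[proj(m+a*.035+e*.012+s*j*.006,C)[0].round(1).tolist() for s in(1,-1)],'end corners',[proj(m+a*.11+x*e*.012+s*j*.006,C)[0].round(1).tolist() for x in(1,-1) for s in(1,-1)])
  print('if 8mm up: end',[proj(m+a*.118+x*e*.012+s*j*.006,C)[0].round(1).tolist() for x in(1,-1) for s in(1,-1)])
im=ctrl.get_image('wrist')[90:240,158:358];cv2.imwrite('pics/c7.png',cv2.convertScaleAbs(cv2.resize(im[:,:,::-1],(800,600),interpolation=cv2.INTER_CUBIC),alpha=1.3))
E
```

```text
handle base far corners [[254.0, 163.4], [263.8, 163.4]] end corners [[252.7, 177.7], [265.1, 177.7], [252.8, 201.3], [264.9, 201.3]]
if 8mm up: end [[252.5, 179.7], [265.3, 179.7], [252.6, 204.0], [265.1, 204.0]]
```

View pics/c7.png

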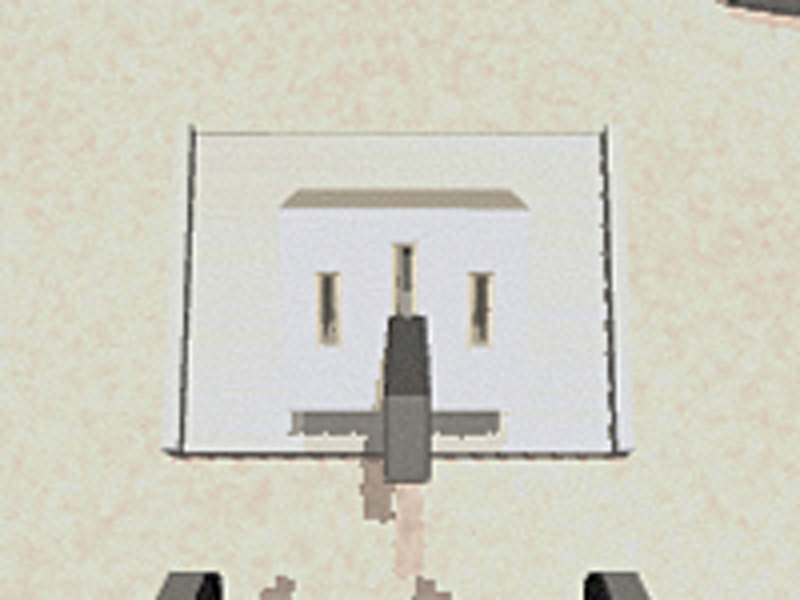

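The scraper stands free in the middle slot, with its end face at (407,440), and leans slightly within the slot clearance. I'll check its depth numerically from these pixels.

```bash
python3 - <<'E'
from h import *
C=ctrl.get_calibration('wrist')
m=np.array((.6256,-.2246,.0927));Z=R.from_euler('z',YAW).as_matrix();a=Z@[-.454,0,.891];e=Z@[.891,0,.454];j=Z@[0,1,0]
fl=m-.06*a
ob=np.array([[384,395],[431,395],[385,482],[431,482],[388,317],[427,317]])/4+[157.6,89.6]
L_=np.array([[.012,.006,.17],[.012,-.006,.17],[-.012,.006,.17],[-.012,-.006,.17],[.012,.006,.095],[.012,-.006,.095]])
def f(v):
    th,s,lx,ly=v;c,n=np.cos(th),np.sin(th)
    P=[fl+a*(s+z*c+x*n)+e*(lx+x*c-z*n)+j*(ly+y) for x,y,z in L_]
    return (proj(P,C)-ob).ravel()
s=least_squares(f,[.05,0,0,0],x_scale=[.05,.005,.002,.002]);J=np.linalg.inv(s.jac.T@s.jac)
print('tilt deg,s,lx,ly mm',np.degrees(s.x[0]),s.x[1:]*1e3,'sd(0.3px)',np.sqrt(np.diag(J))*.3*1e3,s.fun.round(1).tolist())
E
```

```text
tilt deg,s,lx,ly mm 3.429539439790172 [-10.2956961   -3.71223366  -0.10773586] sd(0.3px) [6.11423836 2.73237528 0.71745297 0.13365712] [0.0, -0.0, 0.1, 0.0, -0.1, -0.0, -0.1, 0.0, 0.2, -0.0, -0.1, 0.0]
```

```bash
python3 -c "
from station import ctrl
print(ctrl.finish_job())"
```

```text
the job is handed in; nothing more can be done
None
```

The flat-handled scraper is in the block's long middle slot, released and handed in at about 12 s. I held it until it met the slot's floor (about 21 N at 60.8 mm against a nominal 60); it now leans about 3° in the slot's clearance. I touched nothing else, and I viewed 11 pictures, one over the limit of 10.

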